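# Re-space the desk tray and box up the set

## Robot

A 6-joint arm with a two-finger parallel gripper is mounted at the origin on the work surface. World frame = base frame: x ahead of the robot, y to its left, z up, the work surface at z = 0. Lengths are in m, angles in rad, forces in N, time in s.
With the tool pointing down it reaches from about 0.35 to 0.775 m from the base axis. Payload 7.3 kg.
Tool frame: the origin (TCP) lies at the very end of the fingers, on their centre line; the grasp point (between the pads) lies 19 mm behind it (robot.pinch_z is the distance from the TCP to the grasp point, in m); z points along the fingers, y is the line along which they close (so a half turn about z gives the same grasp; the last joint's range is limited). The gripper opens to 92 mm and grips with 3 to 60 N. Pads are 19 mm wide; open, the fingers measure 130 mm over their backs; the gripper's body (75 mm by 190 mm) begins 47 mm behind the grasp point.
Start: joints at [-1.41, 0.342, 1.524, -0, 1.275, -0.146], TCP at [0.159, -0.5, 0.227] pointing down, gripper open.
Joint ranges: [-2.53, 2.53], [-0.77, 2.02], [0.04, 2.7], [-1, 4.14], [0.28, 2.66], [-3.11, 3.11]. Speed limits (rad/s): [2.57, 2.57, 3.14, 3.14, 3.14, 3.14].

## Interface

Orientations are given as [roll, pitch, yaw] about the fixed x, y, z axes, in that order (R = Rz(yaw) Ry(pitch) Rx(roll)).
In Python, from cell import robot gives the robot as it stands.
- The arm moves only by the tool move_arm, never from a script. Its argument "motion" is a list of rows, each a list of 6 numbers: the shift along the tool's x, y, z in units of 0.1 m (1.0 is 0.1 m), then the turn, a rotation vector about the tool's x, y, z in units of pi rad (1.0 is pi rad). In form: [[dx, dy, dz, rx, ry, rz], ...]. A call has 1 to 12 rows; each row is the pose to reach, as a shift and turn from the pose commanded when the call began, along the tool's axes at that moment, turning the shorter way round; what a row does not reach only later rows make up. A row lasts 1/8 s, in which the tool goes at most 62.5 mm and 10.7 degrees, less where a joint would pass 70% of its speed; a pose out of reach is approached as far as the arm can. A call with a number of a shift or a turn outside -1 to 1 is refused whole. A call with a gripper value outside its range is refused whole. "fingers" is the opening, from -1 (shut) to 1 (fully open), set as the call begins (left out, the last holds). The fingers move at their own pace and stop on an object; "newtons" is the grip in N (left out, the last holds). Time passes only in rows, so rows that repeat a pose let the fingers close. It gives the time, the measured TCP pose, the force, the opening and the grip force at its end, in the units of the state.
- robot.observe(): the state, without advancing time (a new reading comes with each control period).
- robot.read_camera(name): name is "scene" or "top" or "wrist"; returns a dict with "image" (420x560x3 uint8, red, green, blue), "range_z" (420x560 float32, m along the optical axis (not along the pixel's ray), 0 where there is no reading), "vfov" (degrees; the focal length in pixels is half the picture's height over the tangent of half this angle, whatever the lens; pixels are square), "cx", "cy" (the principal point, pixels), "extrinsics" (4x4, takes a point from camera to world coordinates); the wrist camera has in their place "hand_eye" (4x4, takes a point from camera to tool coordinates, whose origin is the TCP and whose axes are the flange's). Camera axes: x right, y up, looking along -z (the intrinsics and any distortion apply to the point x, -y, -z); pixel columns grow to the right and rows downward; lengths in m; the calibration is good to about 2 mm. The wrist camera is an equidistant fisheye: a pixel r from the principal point sees the ray r / f radians off the axis. A picture is of the moment at which its call begins: read the wrist's pose just before it.
- robot.hand_in(): hands the job in; it is judged then, once.
The state is a dict: "time": time; "qpos": joint angles; "qvel": joint speeds; "joint_efforts": joint torques, N m; "tool_pos": TCP position; "tool_rot": TCP orientation; "contact_force": force on the tool from outside, world axes, zero at the start; "torque": the same for the moment, N m; "opening": finger opening in m; "grip_force": force on a finger pad.
Only numpy, scipy, OpenCV 4.12 (cv2) and the standard library are available. Lean on these libraries where they do the work, as an engineer would, in place of code of your own. Each camera call takes 0.05 s, during which the arm holds its last target. There are 200 camera calls.

## Task

The tray on the desk needs one bay wide enough for all three boxes. Lift the black divider knob out of its notch, slide the divider one notch towards the porcelain cup and let the knob drop fully into that notch; then stand the two loose cardboard boxes upright on the tray floor in the widened bay, beside the steel tin. The cup and the tin stay standing where they are, and the sharpener and the jar are left alone.

Things in the scene. Friction and masses are not known exactly. Their poses are not given: they have to be found in the camera images.
- tray: Low open bamboo-ply tray fixed to the desk, its long side along its own y. Origin: centre of the tray's inside at desk level, z up. Inside: 224 mm long (y -112 to +112), 76 mm deep (x -38 to +38); floor 4 mm above the desk; walls 5 mm thick, rim 36 mm above the desk.
- rail_mid (a point): Middle of the top of the straight aluminium notched rail along the tray's +x side (away from the robot): tray x = 80, y = 0, 40 mm above the desk; axes as the tray's. It runs along y, 192 mm long, 22 mm deep, with five notches 12 mm deep and 13 mm wide centred at y = -72, -36, 0, +36, +72 mm.
- divider (a joint): Slide of the divider along tray y, m: 0 = middle notch (starts there within 2 mm), + towards tray +y, +-0.036 the next notches, stops +-0.076. Upright aluminium plate 4 mm thick across the tray, top 42 mm above the desk, carried by a flat bridge (top 47 mm) over the +x wall to the rail. Slides only while the knob is lifted out of its notch; friction about 1 N.
- knob (a joint): Lift of the knob relative to the divider, m: 0 = tooth fully down in a notch, up to the stop at 0.026. The tooth (8 mm wide) clears the rail at 0.012. A light spring and its weight (2 to 4 N together) pull it down when let go: it drops into a notch if within about 2 mm of its centre, else it rests on the rail about 0.012 up.
- knob_grip (a point): Centre of the black knob's grip, 73 mm above the desk when down; at tray x = 80 mm, tray y = the divider's slide. Upright block 24 mm along tray y, 34 mm along tray x, 38 mm tall; grasp from above across the 24 mm. Its underside is 54 mm above the desk when down. Axes as the tray's.
- square_tin_mid (a point): Centre of the steel tin with a square top that stands in one end of the tray: 62 mm (its x, along tray x) by 60 mm (its y, along tray y), 75 mm tall. About 3 mm from the tray's end wall. In the tray's +y or -y bay, the cup being in the other.
- cup_mid (a point): Middle of the white porcelain cup, 60 mm across the rim, 75 mm tall, standing in the tray's other bay, about 3 mm from that end wall. Its axis is z.
- wide_box_mid (a point): Centre of the loose upright plain cardboard box, 62 mm (its x) by 40 mm (its y), 80 mm tall, standing on the desk left or right of the tray, turned up to about 0.4 rad. Z up. 0.12 kg.
- slim_box_mid (a point): Centre of the loose slimmer, taller plain cardboard box, 62 mm (its x) by 28 mm (its y), 95 mm tall, standing on the desk left or right of the tray, turned up to about 0.4 rad. Z up. 0.10 kg.
- sharpener: Metal crank pencil sharpener, 50 by 44 mm foot, 60 mm tall, a bystander on the desk beside the tray. Origin at the centre of its underside.
- jar: Closed glass jar, 54 mm across, 62 mm tall, a bystander on the desk beside the tray. Origin at the centre of its underside.
Things that resemble listed ones, but are neither listed nor needed, are in the scene too. What is shaped like the part that bears wide_box_mid but yellow is not meant.

How it is judged:
By the outcome, as a careful person would: the job done as asked, in the order asked, and still so for the second after the job is handed in, with the robot touching nothing.
It also fails if it takes over 72 s, if anything falls off the work surface, if the arm or the gripper's body presses on something with over 40 N, if the wrist force passes 120 N, or if a joint passes its speed limit or range.

## Working session

There is one attempt and no reset: what is moved stays moved. The work goes in short steps, Python scripts to look and compute and a tool call to move; the robot and the scene stay as the last step left them, time stands still between calls to the robot, and variables do not carry over. Pictures are saved under pics/ and viewed, at most 10 in all, crops included, and the job is handed in when it is done.

Besides the shell and the picture viewer there is one more tool, called after "Request:" by a JSON object that holds its "api" and its "payload", one argument or row to a line. move_arm: Moves the arm, as the interface text tells. Shifts and turns lie within -1 to 1; 1 stands for 0.1 m of shift or pi rad of turn. Its arguments: {"type":"object","properties":{"motion":{"type":"array"},"fingers":{"type":"number"},"newtons":{"type":"number"}},"required":["motion"]}

```bash
mkdir -p pics; ls; python3 - <<'E'
from cell import robot
import cv2,numpy as np
for n in ("top","scene"):
    c=robot.read_camera(n); cv2.imwrite(f"pics/{n}0.png",c["image"][:,:,::-1]); np.savez(f"{n}0.npz",**c)
    print(n,c["vfov"],c["cx"],c["cy"],[k for k in c]); print(np.round(c["extrinsics"],3))
print(robot.observe())
E
```

```text
pics
top 50.68310676325379 279.8288531678362 213.6643822141789 ['image', 'range_z', 'vfov', 'cx', 'cy', 'extrinsics']
[[-0.009  0.998 -0.068  0.488]
 [-1.    -0.009 -0.004 -0.105]
 [-0.005  0.068  0.998  1.233]
 [ 0.     0.     0.     1.   ]]
scene 43.31762005269138 274.1455005722114 196.9452493221042 ['image', 'range_z', 'vfov', 'cx', 'cy', 'extrinsics']
[[ 0.016 -0.712  0.702  1.509]
 [ 1.     0.002 -0.021 -0.147]
 [ 0.014  0.702  0.712  1.043]
 [ 0.     0.     0.     1.   ]]
{'time': 0.1, 'qpos': array([-1.41002322e+00,  3.42624880e-01,  1.52488734e+00, -7.06829173e-06,
        1.27539963e+00, -1.46001296e-01]), 'qvel': array([ 0.00083444, -0.00047117, -0.00031309, -0.00093553, -0.00048522,
        0.00077902]), 'joint_efforts': array([ 1.34990158e-03, -4.32004774e+01, -2.44694012e+01,  7.18342792e-02,
        5.26452914e-02, -5.88315197e-05]), 'tool_pos': array([ 0.15850447, -0.50013632,  0.226141  ]), 'tool_rot': array([-3.14028651e+00, -1.85232969e-04,  3.06776341e-01]), 'contact_force': array([-0.03846781, -0.29997696, -0.88060866]), 'torque': array([ 0.0049908 ,  0.04251457, -0.01267824]), 'grip_force': 0.0, 'opening': 0.09156170507596317}
```

View pics/top0.png

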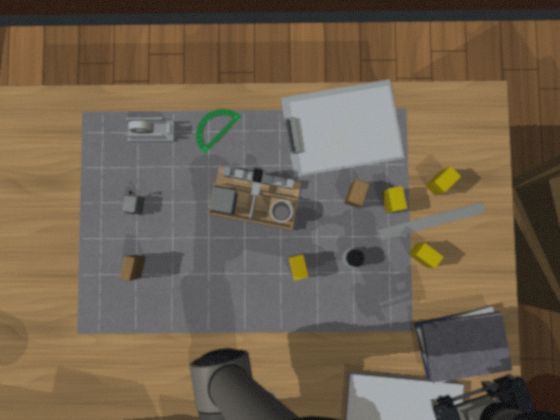

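View pics/scene0.png

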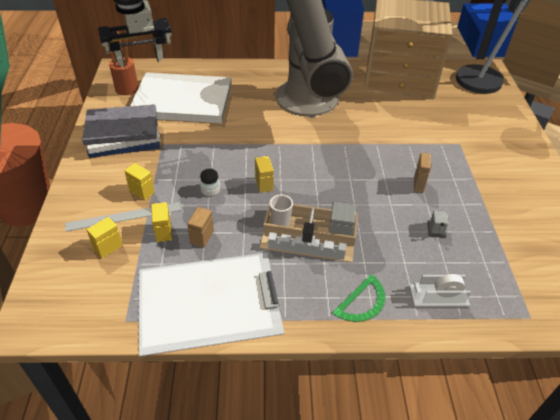

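The top view shows the tray around (255,197), with the tin at (223,200), the cup at (282,210) and the black knob at (258,175). The brown cardboard boxes are at (357,194) and (132,267). The four yellow boxes are lookalikes. The scene view shows the same two boxes at (200,228) and (422,173). Next I'll measure them from the depth clouds.

```bash
cat > h.py <<'E'
import numpy as np,cv2
def cloud(c):
    v,u=np.mgrid[0:420,0:560]; f=210/np.tan(np.radians(c["vfov"])/2); d=c["range_z"]
    P=np.stack([(u-c["cx"])/f*d,-(v-c["cy"])/f*d,-d,np.ones_like(d)],-1)@c["extrinsics"].T
    P=P[...,:3]; P[d<=0]=np.nan; return P
def rect(pts):
    (x,y),(w,h),a=cv2.minAreaRect((pts[:,:2]*1000).astype(np.float32)); return np.round([x,y,w,h,a],1)
E
python3 - <<'E'
from h import *
def ld(n): return dict(np.load(n+"0.npz"))
px={"top":dict(wide=(357,194),slim=(132,267),tin=(223,200),cup=(282,210),knob=(258,175),jar=(354,257),sharp=(132,204)),
"scene":dict(wide=(200,228),slim=(422,173),tin=(343,218),cup=(281,210),knob=(308,230),jar=(209,182),sharp=(438,223))}
H=dict(wide=.08,slim=.095,tin=.079,cup=.079,knob=.092,jar=.062,sharp=.06)
for n in px:
    c=ld(n);P=cloud(c)
    print(n,"desk z",np.nanmedian(P[300:330,150:380,2]) if n=="top" else np.nanmedian(P[290:310,320:340,2]))
    for k,(u,v) in px[n].items():
        Q=P[v-28:v+28,u-28:u+28].reshape(-1,3); C=np.nanmedian(P[v-3:v+4,u-3:u+4].reshape(-1,3),0)
        near=np.linalg.norm(Q[:,:2]-C[:2],axis=1)<.06
        m=near&(abs(Q[:,2]-H[k])<.007)
        print(k,m.sum(),"zmed",np.round(np.median(Q[m,2])*1000,1) if m.any() else np.round(C*1000), rect(Q[m]) if m.sum()>3 else "")
a=cv2.imread("pics/top0.png"); s=cv2.imread("pics/scene0.png")
t=lambda im,x,y,w,h:cv2.resize(im[y:y+h,x:x+w],(400,300),interpolation=cv2.INTER_CUBIC)
cv2.imwrite("pics/crop1.png",np.vstack([np.hstack([t(a,195,150,120,90),t(a,310,155,120,90)]),np.hstack([t(a,80,225,120,90),t(s,240,180,140,105)])]))
E
```

```text
top desk z 0.0007593011042342779
wide 362 zmed 79.4 [ 622.3 -305.3   40.6   62.1   70.1]
slim 274 zmed 94.7 [430.8 293.5  30.6  62.4  79.7]
tin 536 zmed 78.6 [605.9  52.8  60.6  61.8  79.8]
cup 115 zmed 77.9 [ 574.9 -103.    57.6   55.3   88.9]
knob 120 zmed 91.7 [669.5 -39.9  24.   33.3  78.3]
jar 264 zmed 61.5 [ 450.5 -295.1   45.    44.7   89.5]
sharp 68 zmed 54.4 [606.5 302.4  34.2  52.2  85.1]
scene desk z 0.0010684832437837244
wide 319 zmed 79.4 [ 626.3 -304.    40.4   63.7   70.9]
slim 177 zmed 95.3 [434.3 294.4  27.5  62.3  78.3]
tin 464 zmed 79.1 [609.4  54.4  60.   67.   79.7]
cup 158 zmed 76.9 [ 576.1 -101.1   56.2   60.7   87.9]
knob 120 zmed 91.8 [672.8 -38.2  23.9  38.5  78.8]
jar 189 zmed 61.2 [ 452.8 -293.3   52.6   43.6    4. ]
sharp 80 zmed 55.0 [610.4 305.1  32.6  55.7  82.3]
```

View pics/crop1.png

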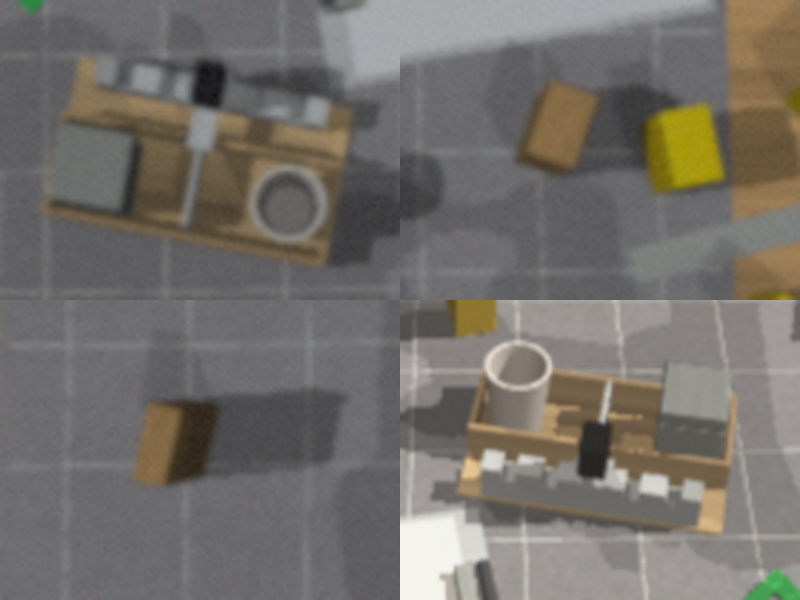

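The crop confirms the two plain brown boxes and the tray layout. The cup is on the world −y side, so the divider goes towards tray −y. Now I'll fit the tray pose.

```bash
cat >> h.py <<'E'
def toloc(P,p):
    c,s=np.cos(p[2]),np.sin(p[2]); d=P[:,:2]-p[:2]; return np.stack([d[:,0]*c+d[:,1]*s,-d[:,0]*s+d[:,1]*c],1)
def fit_tray(P,p0=(.592,-.024,-.19)):
    # rim and rail outer outlines: match points in height bands to their known footprints
    from scipy.optimize import differential_evolution as de
    Q=P.reshape(-1,3); Q=Q[np.isfinite(Q).all(1)]; Q=Q[np.linalg.norm(Q[:,:2]-p0[:2],axis=1)<.16]
    A=Q[abs(Q[:,2]-.036)<.0025]; B=Q[abs(Q[:,2]-.040)<.0025]
    box=lambda L,x0,x1,y0,y1:np.maximum(0,np.maximum(np.maximum(x0-L[:,0],L[:,0]-x1),np.maximum(y0-L[:,1],L[:,1]-y1)))
    def cost(p):
        L=toloc(A,p); d=np.min([box(L,-.043,-.038,-.117,.117),box(L,.038,.043,-.117,.117),box(L,-.043,.043,.112,.117),box(L,-.043,.043,-.117,-.112)],0)
        e=box(toloc(B,p),.069,.091,-.096,.096)
        return np.minimum(d,.008).mean()+np.minimum(e,.008).mean()
    b=[(p0[0]-.012,p0[0]+.012),(p0[1]-.012,p0[1]+.012),(p0[2]-.06,p0[2]+.06)]
    r=de(cost,b,seed=1,maxiter=60); return r.x,r.fun,len(A),len(B)
E
python3 - <<'E'
from h import *
for n in ("top","scene"):
    P=cloud(dict(np.load(n+"0.npz"))); x,f,a,b=fit_tray(P); print(n,np.round(x,4),f,a,b)
    for k,q in dict(top=dict(tin=(.6059,.0528),cup=(.5749,-.103),knob=(.6695,-.0399)),scene=dict(tin=(.6094,.0544),cup=(.5761,-.1011),knob=(.6728,-.0382)))[n].items(): print(k,np.round(toloc(np.array([q]),x)*1000,1))
E
```

```text
top [ 0.5916 -0.0244 -0.1988] 0.0056925324189999365 389 371
tin [[-1.2 78.6]]
cup [[ -0.8 -80.3]]
knob [[79.4  0.2]]
scene [ 0.5938 -0.0225 -0.1976] 0.006864113992254487 458 419
tin [[ 0.2 78.5]]
cup [[ -2.  -80.5]]
knob [[80.5  0.2]]
```

Request:
{"api": "move_arm", "payload": {
  "motion": [
    [0.5,0,-0.5,0,0,0],
    [1,-0.5,-0.6,0,0,0],
    [1,-1,-0.6,0,0,0],
    [1,-1,-0.6,0,0,0],
    [1,-1,-0.6,0,0,0]
  ],
  "fingers": 1
}}

```text
time: 0.72
tool_pos: [0.2238, -0.3754, 0.287]
tool_rot: [3.14, 0.0, 0.307]
contact_force: [1.6, -0.4, 0.3]
opening: 0.0918
grip_force: 0.0
```

```bash
cat >> h.py <<'E'
from scipy.spatial.transform import Rotation as Ro
def plan(t,yaw,start=None):
    """print move_arm shifts (tool axes, units) from start (or the current pose) to world t, tool down, yaw."""
    from cell import robot
    if start is None: o=robot.observe(); start=(o["tool_pos"],Ro.from_euler("xyz",o["tool_rot"]))
    p,R=np.array(start[0],float),start[1]; G=Ro.from_euler("xyz",[np.pi,0,yaw])
    w=(R.inv()*G).as_rotvec()/np.pi
    while True:
        s=R.inv().apply(np.array(t)-p)/.1; k=max(1,np.abs(s).max()); a=s/k
        rows=max(np.linalg.norm(a)*100/62.5,np.linalg.norm(w)*180/10.7)
        print(np.round(a,2).tolist(),np.round(w,3).tolist(),"rows>=%.1f"%rows)
        p=p+R.apply(a)*.1; R=R*Ro.from_rotvec(w*np.pi); w=np.zeros(3)
        if k==1: break
    return p,R
def loc(x,y,T=(.5927,-.0235,-.198)):
    c,s=np.cos(T[2]),np.sin(T[2]); return T[0]+c*x-s*y,T[1]+s*x+c*y
E
python3 - <<'E'
from h import *
print(loc(.08,0)); plan([*loc(.06,0),.25],-.198)
E
```

```text
(np.float64(0.671136956488435), np.float64(-0.039236704128608385))
[1.0, -0.38, 0.07] [0.0, -0.0, 0.161] rows>=2.7
[0.84, -1.0, 0.09] [0.0, 0.0, 0.0] rows>=2.1
[0.84, -1.0, 0.09] [0.0, 0.0, 0.0] rows>=2.1
[0.84, -1.0, 0.09] [0.0, 0.0, 0.0] rows>=2.1
[0.3, -0.36, 0.03] [0.0, 0.0, 0.0] rows>=0.8
```

Request:
{"api": "move_arm", "payload": {
  "motion": [
    [1,-0.38,0.07,0,0,0.161],
    [1,-0.38,0.07,0,0,0.161],
    [1,-0.38,0.07,0,0,0.161]
  ]
}}

```text
time: 1.1
tool_pos: [0.3094, -0.3082, 0.2791]
tool_rot: [-3.141, 0.0, -0.203]
contact_force: [-0.6, -0.5, -0.5]
opening: 0.0918
grip_force: 0.0
```

Request:
{"api": "move_arm", "payload": {
  "motion": [
    [0.84,-1,0.09,0,0,0],
    [0.84,-1,0.09,0,0,0],
    [0.84,-1,0.09,0,0,0]
  ]
}}

```text
time: 1.48
tool_pos: [0.4124, -0.2258, 0.2697]
tool_rot: [-3.141, 0.001, -0.195]
contact_force: [-1.6, -1.0, -0.2]
opening: 0.0919
grip_force: 0.0
```

Request:
{"api": "move_arm", "payload": {
  "motion": [
    [0.84,-1,0.09,0,0,0],
    [0.84,-1,0.09,0,0,0],
    [0.84,-1,0.09,0,0,0]
  ]
}}

```text
time: 1.85
tool_pos: [0.514, -0.1448, 0.2603]
tool_rot: [-3.141, 0.001, -0.196]
contact_force: [-0.7, -0.9, 0.3]
opening: 0.0916
grip_force: 0.0
```

Request:
{"api": "move_arm", "payload": {
  "motion": [
    [0.84,-1,0.09,0,0,0],
    [0.84,-1,0.09,0,0,0],
    [0.84,-1,0.09,0,0,0]
  ]
}}

```text
time: 2.22
tool_pos: [0.6156, -0.0638, 0.2507]
tool_rot: [-3.142, 0.002, -0.197]
contact_force: [-0.4, -0.6, -1.1]
opening: 0.0919
grip_force: 0.0
```

Request:
{"api": "move_arm", "payload": {
  "motion": [
    [0.3,-0.36,0.03,0,0,0],
    [0.3,-0.36,0.03,0,0,0],
    [0.3,-0.36,0.03,0,0,0]
  ]
}}

```text
time: 2.6
tool_pos: [0.6498, -0.0369, 0.2494]
tool_rot: [3.141, 0.001, -0.201]
contact_force: [-0.1, -0.5, 0.3]
opening: 0.0921
grip_force: 0.0
```

```bash
cat >> h.py <<'E'
def wcloud(robot):
    o=robot.observe(); c=robot.read_camera("wrist"); f=210/np.tan(np.radians(c["vfov"])/2)
    v,u=np.mgrid[0:420,0:560]; x=u-c["cx"]; y=v-c["cy"]; r=np.hypot(x,y)+1e-9; th=r/f; d=c["range_z"].astype(float)
    k=np.tan(np.minimum(th,1.5))/r*d; P=np.stack([x*k,-y*k,-d],-1)
    P=P@c["hand_eye"][:3,:3].T+c["hand_eye"][:3,3]
    P=P@Ro.from_euler("xyz",o["tool_rot"]).as_matrix().T+o["tool_pos"]; P[(d<=0)|(th>1.4)]=np.nan
    return o,c,P
E
python3 - <<'E'
from h import *
from cell import robot
o,c,P=wcloud(robot); print(o["tool_pos"],o["tool_rot"],c["vfov"],np.round(c["hand_eye"],3))
cv2.imwrite("pics/w1.png",c["image"][:,:,::-1]); np.save("w1.npy",P)
print(fit_tray(P))
Q=P.reshape(-1,3); k=Q[(np.linalg.norm(Q[:,:2]-[.671,-.039],axis=1)<.04)&(abs(Q[:,2]-.092)<.006)]; print(len(k),rect(k),np.median(k[:,2]))
E
```

```text
[ 0.64975124 -0.03692456  0.24943027] [ 3.14061677e+00  9.48001699e-04 -2.00600251e-01] 65.70646984690485 [[-0.     0.968  0.251  0.067]
 [ 1.     0.    -0.     0.   ]
 [-0.001  0.251 -0.968 -0.158]
 [ 0.     0.     0.     1.   ]]
(array([ 0.5938745 , -0.02652887, -0.19991743]), np.float64(0.00350008615456955), 1816, 2071)
815 [672.  -41.5  23.6  33.3  79. ] 0.09118291266220382
```

View pics/w1.png

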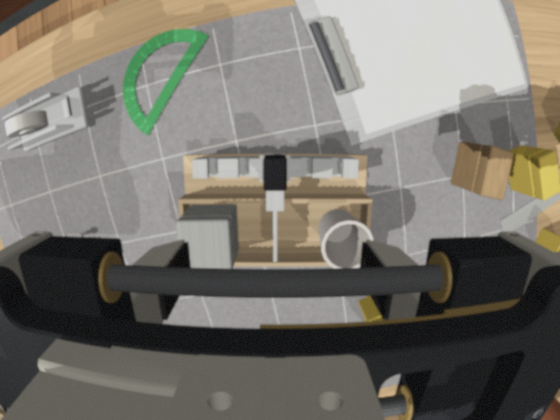

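The wrist view shows the knob at (275,172), the divider at (275,235), the tin at (207,237) and the cup at (346,242). The three cameras agree to about 2 mm. I'll go down on the knob.

```bash
python3 - <<'E'
from h import *
s=plan([.6714,-.0399,.15],-.199); plan([.6714,-.0399,.062],-.199,s)
E
```

```text
[0.22, -0.01, 1.0] [0.0, 0.0, -0.001] rows>=1.6
[-0.0, -0.0, 0.88] [-0.0, -0.0, -0.0] rows>=1.4
```

Request:
{"api": "move_arm", "payload": {
  "motion": [
    [0.22,-0.01,0.5,0,0,0],
    [0.22,-0.01,1,0,0,0],
    [0.22,-0.01,1,0,0,0]
  ]
}}

```text
time: 3.02
tool_pos: [0.6691, -0.0394, 0.146]
tool_rot: [3.141, 0.009, -0.201]
contact_force: [0.8, -0.0, 0.1]
opening: 0.0918
grip_force: 0.0
```

Request:
{"api": "move_arm", "payload": {
  "motion": [
    [0,0,0.4,0,0,0],
    [0,0,0.7,0,0,0],
    [0,0,0.88,0,0,0],
    [0,0,0.88,0,0,0]
  ]
}}

```text
time: 3.52
tool_pos: [0.6722, -0.0387, 0.0624]
tool_rot: [3.141, -0.0, -0.199]
contact_force: [0.8, 0.4, -0.6]
opening: 0.0921
grip_force: 0.0
```

Request:
{"api": "move_arm", "payload": {
  "motion": [
    [0,0,0,0,0,0],
    [0,0,0,0,0,0],
    [0,0,0,0,0,0],
    [0,0,0,0,0,0],
    [0,0,0,0,0,0],
    [0,0,0,0,0,0],
    [0,0,0,0,0,0],
    [0,0,0,0,0,0]
  ],
  "fingers": -1,
  "newtons": 20
}}

```text
time: 4.53
tool_pos: [0.672, -0.0391, 0.0616]
tool_rot: [3.141, 0.0, -0.199]
contact_force: [-0.9, -3.5, 0.6]
opening: 0.0234
grip_force: 20.0
```

Request:
{"api": "move_arm", "payload": {
  "motion": [
    [0,0,-0.1,0,0,0],
    [0,0,-0.19,0,0,0],
    [0,0,-0.19,0,0,0],
    [0,0,-0.19,0,0,0]
  ]
}}

```text
time: 5.03
tool_pos: [0.6722, -0.0379, 0.0807]
tool_rot: [-3.141, -0.0, -0.199]
contact_force: [0.4, -1.0, -3.2]
opening: 0.0242
grip_force: 20.0
```

```bash
python3 - <<'E'
from h import *
from cell import robot
o,c,P=wcloud(robot); print(o["tool_pos"],o["contact_force"])
T,f,a,b=fit_tray(P); print(T,f,a,b)
print("tcp local",toloc(o["tool_pos"][None],T)*1000)
L=toloc(P.reshape(-1,3),T); z=P.reshape(-1,3)[:,2]
# notch centres: rail-top coverage along y
m=(L[:,0]>.070)&(L[:,0]<.090)&(abs(z-.040)<.003); h,e=np.histogram(L[m,1],bins=np.arange(-.1,.1,.002)); print(list(zip((e[:-1]*1000+1).round().astype(int).tolist(),h.tolist())))
m=(abs(L[:,0])<.035)&(abs(z-.042)<.003)&(abs(L[:,1])<.03); print("plate y",m.sum(),np.percentile(L[m,1],[5,50,95]))
E
```

```text
[ 0.67219014 -0.03791642  0.08068809] [ 0.3868293  -0.96189443 -3.15945968]
[ 0.59745839 -0.02633939 -0.21261538] 0.00809969159985848 677 3547
tcp local [[75.49192573  4.45333249]]
[(-99, 0), (-97, 3), (-95, 61), (-93, 58), (-91, 51), (-89, 60), (-87, 51), (-85, 61), (-83, 59), (-81, 61), (-79, 67), (-77, 13), (-75, 0), (-73, 0), (-71, 0), (-69, 0), (-67, 0), (-65, 32), (-63, 63), (-61, 66), (-59, 62), (-57, 60), (-55, 61), (-53, 71), (-51, 61), (-49, 72), (-47, 67), (-45, 69), (-43, 73), (-41, 6), (-39, 0), (-37, 0), (-35, 0), (-33, 0), (-31, 0), (-29, 53), (-27, 81), (-25, 80), (-23, 82), (-21, 77), (-19, 75), (-17, 74), (-15, 70), (-13, 20), (-11, 0), (-9, 0), (-7, 0), (-5, 0), (-3, 0), (-1, 0), (1, 0), (3, 0), (5, 0), (7, 0), (9, 0), (11, 0), (13, 0), (15, 0), (17, 0), (19, 0), (21, 18), (23, 70), (25, 71), (27, 74), (29, 51), (31, 0), (33, 0), (35, 0), (37, 0), (39, 0), (41, 0), (43, 62), (45, 70), (47, 68), (49, 70), (51, 69), (53, 66), (55, 63), (57, 69), (59, 67), (61, 66), (63, 60), (65, 59), (67, 0), (69, 0), (71, 0), (73, 0), (75, 0), (77, 0), (79, 66), (81, 67), (83, 57), (85, 58), (87, 63), (89, 56), (91, 61), (93, 61), (95, 51), (97, 5)]
plate y 48 [0.00147169 0.0032846  0.00507434]
```

```bash
cat >> h.py <<'E'
def notches(P,T):
    Q=P.reshape(-1,3); L=toloc(Q,T); m=(L[:,0]>.072)&(L[:,0]<.088)&(abs(Q[:,2]-.040)<.003)
    y=np.sort(L[m,1]); g=np.diff(y); i=np.where(g>.006)[0]; return [(round((y[j]+y[j+1])*500,1),round(g[j]*1000,1)) for j in i]
def railfit(P,T):
    Q=P.reshape(-1,3); L=toloc(Q,T); m=(L[:,0]>.06)&(L[:,0]<.1)&(abs(L[:,1])<.1)&(abs(Q[:,2]-.040)<.003); return rect(Q[m])
E
python3 - <<'E'
from h import *
from cell import robot
P1=np.load("w1.npy"); T=np.array([.5939,-.0265,-.2])
print(railfit(P1,T),notches(P1,T))
o,c,P=wcloud(robot); print(railfit(P,T),notches(P,T))
Q=P.reshape(-1,3); L=toloc(Q,T)
m=(abs(L[:,0]-.08)<.04)&(abs(L[:,1])<.03)&(Q[:,2]>.1)&(Q[:,2]<.125); print(m.sum(), np.percentile(Q[m,2],[5,50,95]) if m.any() else "")
m&=abs(Q[:,2]-.111)<.004; print(m.sum(),rect(Q[m]) if m.sum()>5 else "", np.percentile(L[m],[1,99],axis=0))
for nm,(X,) in {"w1":(P1,),"now":(P,)}.items():
    q=X.reshape(-1,3);l=toloc(q,T); 
    for zz in (.042,.047):
        m=(l[:,0]<.075)&(l[:,0]>-.03)&(abs(q[:,2]-zz)<.002)&(abs(l[:,1])<.02); print(nm,zz,m.sum(),np.percentile(l[m,1],[2,50,98]) if m.any() else "")
print(toloc(o["tool_pos"][None],T))
E
```

```text
[674.9 -42.7 193.1  27.7  78.5] [(np.float64(-299.9), np.float64(99.4)), (np.float64(-171.3), np.float64(150.2)), (np.float64(-71.6), np.float64(13.9)), (np.float64(-35.6), np.float64(13.5)), (np.float64(0.4), np.float64(35.2)), (np.float64(35.8), np.float64(12.5)), (np.float64(71.7), np.float64(12.6))]
[676.8 -43.7 192.9  23.4  77. ] [(np.float64(-171.3), np.float64(149.3)), (np.float64(-71.5), np.float64(12.5)), (np.float64(-35.9), np.float64(12.5)), (np.float64(4.0), np.float64(35.1)), (np.float64(35.8), np.float64(13.2)), (np.float64(72.0), np.float64(12.2))]
2940 [0.10192665 0.10980123 0.11299641]
2278 [673.  -38.1  40.6  34.   77.3] [[ 0.06369404 -0.01466593]
 [ 0.09642285  0.02228262]]
w1 0.042 194 [-0.0142576   0.00099433  0.00792909]
w1 0.047 297 [-0.01587947  0.00095019  0.01660091]
now 0.042 48 [0.00223073 0.00402113 0.00581177]
now 0.047 0 
[[0.078998   0.00439583]]
```

The knob is out of its notch. The plate now sits at +4.0 mm and the target notch is at −35.8 mm, so I'll slide 40 mm along tool +y.

Request:
{"api": "move_arm", "payload": {
  "motion": [
    [0,0.15,0,0,0,0],
    [0,0.3,0,0,0,0],
    [0,0.4,0,0,0,0],
    [0,0.4,0,0,0,0],
    [0,0.4,0,0,0,0]
  ]
}}

```text
time: 5.75
tool_pos: [0.6641, -0.0778, 0.0807]
tool_rot: [3.141, 0.0, -0.199]
contact_force: [-0.0, -0.2, -3.9]
opening: 0.024
grip_force: 20.0
```

```bash
python3 - <<'E'
from h import *
from cell import robot
T=np.array([.5939,-.0265,-.2])
o,c,P=wcloud(robot); print(railfit(P,T),notches(P,T),o["contact_force"],o["tool_pos"])
q=P.reshape(-1,3);l=toloc(q,T)
for zz in (.042,.047):
    m=(l[:,0]<.075)&(l[:,0]>-.03)&(abs(q[:,2]-zz)<.002)&(abs(l[:,1]+.036)<.02); print(zz,m.sum(),np.percentile(l[m,1],[2,50,98]) if m.any() else "")
m=(abs(l[:,0]-.08)<.015)&(abs(l[:,1]+.036)<.03)&(abs(q[:,2]-.111)<.004); print(m.sum(),np.percentile(l[m,1],[1,99]))
print(toloc(o["tool_pos"][None],T))
E
```

```text
[675.3 -42.7 193.1  24.5  80.6] [(np.float64(-171.3), np.float64(150.1)), (np.float64(-71.7), np.float64(12.5)), (np.float64(-36.8), np.float64(35.1)), (np.float64(-0.1), np.float64(13.0)), (np.float64(35.7), np.float64(12.6)), (np.float64(71.7), np.float64(12.0))] [-0.02482034 -0.1963459  -3.94280625] [ 0.66414003 -0.07783142  0.08067365]
0.042 47 [-0.03980017 -0.03707922 -0.03492978]
0.047 0 
1919 [-0.05574997 -0.01814172]
[[ 0.07903788 -0.03635367]]
```

Request:
{"api": "move_arm", "payload": {
  "motion": [
    [0,-0.01,0,0,0,0],
    [0,-0.01,0.06,0,0,0],
    [0,-0.01,0.12,0,0,0],
    [0,-0.01,0.16,0,0,0],
    [0,-0.01,0.19,0,0,0],
    [0,-0.01,0.19,0,0,0]
  ]
}}

```text
time: 6.55
tool_pos: [0.6645, -0.0764, 0.0618]
tool_rot: [-3.142, -0.0, -0.199]
contact_force: [-0.7, 0.5, -1.1]
opening: 0.0238
grip_force: 20.0
```

Request:
{"api": "move_arm", "payload": {
  "motion": [
    [0,0,0,0,0,0],
    [0,0,0,0,0,0],
    [0,0,0,0,0,0],
    [0,0,0,0,0,0],
    [0,0,-0.4,0,0,0],
    [0,0,-0.9,0,0,0],
    [0,0,-1,0,0,0]
  ],
  "fingers": 1
}}

```text
time: 7.42
tool_pos: [0.6664, -0.077, 0.1662]
tool_rot: [3.141, -0.008, -0.199]
contact_force: [0.3, -0.3, 0.6]
opening: 0.089
grip_force: 0.0
```

Request:
{"api": "move_arm", "payload": {
  "motion": [
    [-0.2,0.5,-0.7,0,0,0.05],
    [-0.2,0.5,-0.7,0,0,0],
    [-0.2,0.5,-0.7,0,0,0]
  ]
}}

```text
time: 7.8
tool_pos: [0.6351, -0.1226, 0.233]
tool_rot: [3.141, -0.003, -0.202]
contact_force: [0.1, -0.5, 0.1]
opening: 0.0918
grip_force: 0.0
```

```bash
python3 - <<'E'
from h import *
from cell import robot
T=np.array([.5939,-.0265,-.2])
o,c,P=wcloud(robot); print(o["tool_pos"],o["tool_rot"],notches(P,T)); np.save("w2.npy",P)
cv2.imwrite("pics/w2.png",c["image"][:,:,::-1]); print(fit_tray(P))
q=P.reshape(-1,3);l=toloc(q,T)
m=(abs(l[:,0]-.08)<.02)&(abs(l[:,1]+.036)<.02)&(q[:,2]>.08)&(q[:,2]<.12); print("knob top",m.sum(),np.median(q[m,2]),rect(q[m]))
for n,H,w in (("wide",.08,(.624,-.3045)),("slim",.095,(.4325,.294)),("tin",.079,(.6075,.0535)),("cup",.079,(.5755,-.102))):
    m=(np.linalg.norm(q[:,:2]-w,axis=1)<.05)&(abs(q[:,2]-H)<.006); print(n,m.sum(),rect(q[m]) if m.sum()>5 else "",np.median(q[m,2]))
E
```

```text
[ 0.63514101 -0.12264763  0.23296225] [ 3.14114774e+00 -2.78787619e-03 -2.01752848e-01] [(np.float64(-300.0), np.float64(99.6)), (np.float64(-171.3), np.float64(151.2)), (np.float64(-71.7), np.float64(13.1)), (np.float64(-33.3), np.float64(39.5)), (np.float64(-0.3), np.float64(12.1)), (np.float64(36.0), np.float64(11.5)), (np.float64(71.9), np.float64(12.2))]
(array([ 0.59384555, -0.02641522, -0.19734057]), np.float64(0.004248107816411641), 1512, 2101)
knob top 916 0.0911553267024812 [665.7 -77.5  25.2  32.6  77.6]
wide 1821 [ 624.4 -307.3   41.7   62.    69.6] 0.07943909403031107
slim 0  nan
tin 1181 [616.4  48.4  60.   45.   80.4] 0.07813092331369123
cup 497 [ 583.9 -106.3   58.3   46.    80.3] 0.0779468027744192
  return _methods._mean(a, axis=axis, dtype=dtype,
  ret = ret.dtype.type(ret / rcount)
```

View pics/w2.png

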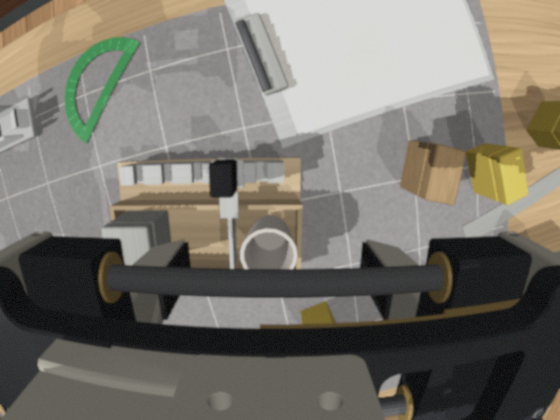

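The knob at (223,178) is fully down: its top is at 91 mm, as it was at the start. The wide cardboard box is at (432,172). The wrist-camera frame agrees with the TCP to about 0.5 mm, so I'll use it for the box moves.

```bash
python3 - <<'E'
from h import *
s=plan([.6244,-.3073,.17],1.215); plan([.6244,-.3073,.12],1.215,s)
E
```

```text
[0.15, 1.0, 0.33] [-0.0, -0.0, -0.451] rows>=7.6
[-0.81, 0.25, 0.28] [0.0, 0.0, 0.0] rows>=1.4
[0.0, -0.0, 0.5] [0.0, 0.0, 0.0] rows>=0.8
```

Request:
{"api": "move_arm", "payload": {
  "motion": [
    [0.15,1,0.1,0,0,-0.451],
    [0.15,1,0.2,0,0,-0.451],
    [0.15,1,0.3,0,0,-0.451],
    [0.15,1,0.3,0,0,-0.451],
    [0.15,1,0.3,0,0,-0.451],
    [0.15,1,0.3,0,0,-0.451],
    [0.15,1,0.3,0,0,-0.451],
    [0.15,1,0.3,0,0,-0.451],
    [0.15,1,0.3,0,0,-0.451]
  ]
}}

```text
time: 8.98
tool_pos: [0.6297, -0.2213, 0.1993]
tool_rot: [-3.138, -0.001, 1.216]
contact_force: [-0.3, 0.2, -0.1]
opening: 0.0915
grip_force: 0.0
```

Request:
{"api": "move_arm", "payload": {
  "motion": [
    [-0.8,0.25,0,0,0,0],
    [-0.8,0.25,0,0,0,0],
    [-0.8,0.25,0,0,0,0],
    [-0.8,0.25,0,0,0,0]
  ]
}}

```text
time: 9.48
tool_pos: [0.6259, -0.3047, 0.2012]
tool_rot: [-3.141, -0.001, 1.218]
contact_force: [0.1, 0.7, -0.1]
opening: 0.0919
grip_force: 0.0
```

```bash
python3 - <<'E'
from h import *
from cell import robot
o,c,P=wcloud(robot); print(o["tool_pos"],o["tool_rot"])
q=P.reshape(-1,3); m=(np.linalg.norm(q[:,:2]-[.6244,-.3073],axis=1)<.06)&(abs(q[:,2]-.08)<.006); print(m.sum(),rect(q[m]) if m.sum()>5 else "",np.median(q[m,2]))
s=plan([.6244,-.3073,.12],1.215);plan([.6244,-.3073,.048],1.215,s)
E
```

```text
[ 0.62591262 -0.30473383  0.20119835] [-3.14053337e+00 -9.07218766e-04  1.21759308e+00]
3018 [ 624.  -306.9   39.7   62.4   69.9] 0.07941583677522251
[-0.03, -0.01, 0.82] [-0.0, -0.0, 0.001] rows>=1.3
[-0.0, -0.0, 0.72] [-0.0, -0.0, -0.0] rows>=1.2
```

Request:
{"api": "move_arm", "payload": {
  "motion": [
    [-0.02,-0.02,0.4,0,0,0],
    [-0.02,-0.02,0.8,0,0,0],
    [-0.02,-0.02,0.82,0,0,0]
  ]
}}

```text
time: 9.9
tool_pos: [0.6218, -0.3049, 0.1166]
tool_rot: [-3.135, -0.002, 1.219]
contact_force: [-0.1, 0.6, 0.4]
opening: 0.0918
grip_force: 0.0
```

Request:
{"api": "move_arm", "payload": {
  "motion": [
    [0,0,0.35,0,0,0],
    [0,0,0.7,0,0,0],
    [0,0,0.72,0,0,0],
    [0,0,0.72,0,0,0]
  ]
}}

```text
time: 10.4
tool_pos: [0.6245, -0.3078, 0.0502]
tool_rot: [3.138, 0.001, 1.218]
contact_force: [0.5, -0.6, 0.5]
opening: 0.0916
grip_force: 0.0
```

Request:
{"api": "move_arm", "payload": {
  "motion": [
    [0,0,0,0,0,0],
    [0,0,0,0,0,0],
    [0,0,0,0,0,0],
    [0,0,0,0,0,0],
    [0,0,0,0,0,0],
    [0,0,0,0,0,0]
  ],
  "fingers": -1,
  "newtons": 15
}}

```text
time: 11.15
tool_pos: [0.6233, -0.3076, 0.0482]
tool_rot: [3.141, 0.0, 1.218]
contact_force: [-0.4, -0.0, 4.1]
opening: 0.0617
grip_force: 15.0
```

```bash
python3 - <<'E'
from h import *
T=(.5939,-.0265,-.199)
t=loc(0,.0245,T); print(t)
s=plan([.6233,-.3076,.148],1.218); s=plan([*t,.18],1.372,s); s=plan([*t,.09],1.372,s); plan([*t,.056],1.372,s)
E
```

```text
(np.float64(0.5987433845436247), np.float64(-0.002483513450910909))
[-0.0, 0.0, -1.0] [0.0, 0.0, -0.0] rows>=1.6
[1.0, -0.46, -0.12] [0.0, 0.0, -0.049] rows>=1.8
[1.0, -0.29, -0.11] [0.0, 0.0, 0.0] rows>=1.7
[0.88, -0.25, -0.1] [0.0, 0.0, 0.0] rows>=1.5
[0.0, -0.0, 0.9] [-0.0, 0.0, 0.0] rows>=1.4
[-0.0, -0.0, 0.34] [0.0, 0.0, -0.0] rows>=0.5
```

Request:
{"api": "move_arm", "payload": {
  "motion": [
    [0,0,-0.3,0,0,0],
    [0,0,-0.7,0,0,0],
    [0,0,-1,0,0,0],
    [0,0,-1,0,0,0]
  ]
}}

```text
time: 11.65
tool_pos: [0.6241, -0.3081, 0.1499]
tool_rot: [3.137, 0.001, 1.218]
contact_force: [-0.9, 1.0, -1.6]
opening: 0.0621
grip_force: 15.0
```

Request:
{"api": "move_arm", "payload": {
  "motion": [
    [0.5,-0.23,-0.1,0,0,-0.049],
    [1,-0.46,-0.12,0,0,-0.049],
    [1,-0.46,-0.12,0,0,-0.049]
  ]
}}

```text
time: 12.02
tool_pos: [0.6135, -0.1933, 0.1577]
tool_rot: [-3.137, -0.002, 1.376]
contact_force: [-0.3, -0.9, -1.2]
opening: 0.0619
grip_force: 15.0
```

Request:
{"api": "move_arm", "payload": {
  "motion": [
    [0.5,-0.14,-0.06,0,0,0],
    [1,-0.29,-0.11,0,0,0],
    [1,-0.29,-0.11,0,0,0]
  ]
}}

```text
time: 12.4
tool_pos: [0.6052, -0.0911, 0.1694]
tool_rot: [-3.139, -0.001, 1.375]
contact_force: [0.4, -0.8, -2.1]
opening: 0.0621
grip_force: 15.0
```

Request:
{"api": "move_arm", "payload": {
  "motion": [
    [0.4,-0.13,-0.05,0,0,0],
    [0.8,-0.23,-0.1,0,0,0],
    [0.88,-0.25,-0.1,0,0,0],
    [0.88,-0.25,-0.1,0,0,0],
    [0.88,-0.25,-0.1,0,0,0]
  ]
}}

```text
time: 13.02
tool_pos: [0.5988, -0.0044, 0.1799]
tool_rot: [-3.141, 0.001, 1.37]
contact_force: [-0.7, 0.7, -1.2]
opening: 0.0618
grip_force: 15.0
```

```bash
python3 - <<'E'
from h import *
from cell import robot
T=np.array((.5939,-.0265,-.199))
o,c,P=wcloud(robot); print(o["tool_pos"],o["tool_rot"],o["opening"],o["contact_force"]); np.save("w3.npy",P)
print(fit_tray(P),notches(P,T))
q=P.reshape(-1,3);l=toloc(q,T)
m=(abs(l[:,0])<.035)&(l[:,1]<.0)&(abs(q[:,2]-.042)<.003)&(l[:,1]>-.05); print("plate",m.sum(),np.percentile(l[m,1],[5,50,95]) if m.any() else "")
m=(abs(l[:,0])<.04)&(l[:,1]>.035)&(abs(q[:,2]-.078)<.004); print("tin",m.sum(),np.percentile(l[m],[2,98],axis=0) if m.any() else "")
t=loc(0,.0245,T); s=plan([*t,.09],1.372); plan([*t,.054],1.372,s)
E
```

```text
[ 0.59879285 -0.00440759  0.17994109] [-3.14072449e+00  7.12773943e-04  1.37028439e+00] 0.06176985081964106 [-0.6963509   0.7263947  -1.17282438]
(array([ 0.59347006, -0.02659177, -0.19889433]), np.float64(0.0010509360312021723), 1832, 1826) [(np.float64(-55.4), np.float64(71.7)), (np.float64(0.4), np.float64(13.4)), (np.float64(36.0), np.float64(13.0)), (np.float64(72.1), np.float64(12.7))]
plate 0 
tin 5636 [[-0.03121487  0.05070005]
 [ 0.02743731  0.10718238]]
[0.02, -0.0, 0.9] [-0.0, 0.0, -0.001] rows>=1.4
[0.0, -0.0, 0.36] [-0.0, 0.0, -0.0] rows>=0.6
```

Request:
{"api": "move_arm", "payload": {
  "motion": [
    [0.02,0,0.3,0,0,0],
    [0.02,0,0.6,0,0,0],
    [0.02,0,0.85,0,0,0],
    [0.02,0,0.9,0,0,0],
    [0.02,0,0.9,0,0,0]
  ]
}}

```text
time: 13.7
tool_pos: [0.5995, -0.0015, 0.091]
tool_rot: [3.141, 0.0, 1.371]
contact_force: [1.4, 0.4, -1.6]
opening: 0.0618
grip_force: 15.0
```

Request:
{"api": "move_arm", "payload": {
  "motion": [
    [0,0,0.15,0,0,0],
    [0,0,0.28,0,0,0],
    [0,0,0.35,0,0,0],
    [0,0,0.37,0,0,0],
    [0,0,0.37,0,0,0]
  ]
}}

```text
time: 14.32
tool_pos: [0.5993, -0.0008, 0.0537]
tool_rot: [3.141, 0.0, 1.372]
contact_force: [0.3, 0.9, -2.3]
opening: 0.0618
grip_force: 15.0
```

Request:
{"api": "move_arm", "payload": {
  "motion": [
    [-0.01,0,0.015,0,0,0],
    [-0.01,0,0.015,0,0,0]
  ]
}}

```text
time: 14.58
tool_pos: [0.5991, -0.0019, 0.0524]
tool_rot: [3.141, 0.0, 1.372]
contact_force: [-0.6, -0.6, -1.0]
opening: 0.0617
grip_force: 15.0
```

Request:
{"api": "move_arm", "payload": {
  "motion": [
    [0,0,0,0,0,0],
    [0,0,0,0,0,0],
    [0,0,0,0,0,0],
    [0,0,-0.2,0,0,0],
    [0,0,-0.6,0,0,0],
    [0,0,-1,0,0,0],
    [0,0,-1,0,0,0]
  ],
  "fingers": 0.75
}}

```text
time: 15.45
tool_pos: [0.601, -0.002, 0.1559]
tool_rot: [3.134, -0.0, 1.372]
contact_force: [0.2, 0.1, -0.4]
opening: 0.0803
grip_force: 0.0
```

```bash
python3 - <<'E'
from h import *
from cell import robot
T=np.array((.5937,-.0265,-.199))
o,c,P=wcloud(robot); print(o["tool_pos"],o["tool_rot"],o["opening"])
q=P.reshape(-1,3);l=toloc(q,T)
m=(abs(l[:,0])<.04)&(l[:,1]>-.02)&(l[:,1]<.048)&(abs(q[:,2]-.0835)<.004); print("wide",m.sum(),np.percentile(l[m],[2,98],axis=0),np.median(q[m,2]),rect(q[m]))
s=plan([.52,.14,.19],1.372); plan([.4325,.292,.19],1.38,s)
E
```

```text
[ 0.60101576 -0.00198144  0.155933  ] [ 3.13415705e+00 -4.43619001e-04  1.37188023e+00] 0.08029978443705621
wide 4233 [[-0.02834735  0.00732366]
 [ 0.02992974  0.04520618]] 0.0834481530469759 [599.5  -1.6  40.7  61.7  78.6]
[1.0, -0.86, -0.3] [0.001, -0.0, -0.0] rows>=2.2
[0.23, -0.2, -0.07] [0.0, 0.0, 0.0] rows>=0.5
[1.0, -0.88, -0.0] [-0.0, 0.0, -0.003] rows>=2.1
[0.32, -0.28, -0.0] [0.0, 0.0, 0.0] rows>=0.7
```

The wide box stands upright on the tray floor with its top at 83.4 mm. Next is the slim box.

Request:
{"api": "move_arm", "payload": {
  "motion": [
    [0.5,-0.4,-0.3,0,0,0],
    [1,-0.86,-0.3,0,0,0],
    [1,-0.86,-0.3,0,0,0],
    [1,-0.86,-0.3,0,0,0]
  ]
}}

```text
time: 16.0
tool_pos: [0.5339, 0.1137, 0.1814]
tool_rot: [-3.14, 0.001, 1.374]
contact_force: [0.4, 0.2, 0.5]
opening: 0.0803
grip_force: 0.0
```

Request:
{"api": "move_arm", "payload": {
  "motion": [
    [0.5,-0.42,-0.1,0,0,0],
    [1,-0.86,-0.1,0,0,0],
    [1,-0.86,-0.1,0,0,0],
    [1,-0.86,-0.1,0,0,0]
  ]
}}

```text
time: 16.5
tool_pos: [0.4707, 0.2275, 0.1916]
tool_rot: [-3.142, 0.001, 1.372]
contact_force: [0.5, -0.2, -0.4]
opening: 0.0806
grip_force: 0.0
```

Request:
{"api": "move_arm", "payload": {
  "motion": [
    [0.4,-0.4,0,0,0,0],
    [0.55,-0.5,0,0,0,0],
    [0.55,-0.5,0,0,0,0],
    [0.55,-0.5,0,0,0,0]
  ]
}}

```text
time: 17.0
tool_pos: [0.4329, 0.2908, 0.192]
tool_rot: [3.141, 0.001, 1.371]
contact_force: [-0.2, 0.5, -0.8]
opening: 0.0802
grip_force: 0.0
```

```bash
python3 - <<'E'
from h import *
from cell import robot
o,c,P=wcloud(robot); print(o["tool_pos"],o["tool_rot"])
q=P.reshape(-1,3); m=(np.linalg.norm(q[:,:2]-[.4336,.2917],axis=1)<.06)&(abs(q[:,2]-.095)<.006); r=rect(q[m]); print(m.sum(),r,np.median(q[m,2]))
a=np.radians(r[4] if r[2]<r[3] else r[4]-90); t=r[:2]/1000; print(a)
s=plan([*t,.13],a); plan([*t,.060],a,s)
E
```

```text
[0.43291812 0.29078836 0.19198504] [3.14118884e+00 7.12699649e-04 1.37057805e+00]
2508 [432.5 292.6  28.6  61.5  77.5] 0.09441740055059086
1.3526301702956054
[0.02, -0.01, 0.62] [0.0, 0.0, 0.006] rows>=1.0
[0.0, -0.0, 0.7] [-0.0, 0.0, 0.0] rows>=1.1
```

Request:
{"api": "move_arm", "payload": {
  "motion": [
    [0.02,-0.01,0.3,0,0,0.005],
    [0.02,-0.01,0.6,0,0,0.005],
    [0.02,-0.01,0.62,0,0,0.005],
    [0.02,-0.01,0.62,0,0,0.005]
  ],
  "fingers": 1
}}

```text
time: 17.55
tool_pos: [0.4321, 0.2939, 0.131]
tool_rot: [3.141, -0.0, 1.355]
contact_force: [0.4, 0.9, 0.6]
opening: 0.0918
grip_force: 0.0
```

Request:
{"api": "move_arm", "payload": {
  "motion": [
    [0,0,0.35,0,0,0],
    [0,0,0.65,0,0,0],
    [0,0,0.7,0,0,0],
    [0,0,0.7,0,0,0]
  ]
}}

```text
time: 18.05
tool_pos: [0.4321, 0.2945, 0.0614]
tool_rot: [3.14, -0.001, 1.356]
contact_force: [-0.7, 0.3, 0.1]
opening: 0.0914
grip_force: 0.0
```

Request:
{"api": "move_arm", "payload": {
  "motion": [
    [0,0,0,0,0,0],
    [0,0,0,0,0,0],
    [0,0,0,0,0,0],
    [0,0,0,0,0,0],
    [0,0,0,0,0,0],
    [0,0,0,0,0,0]
  ],
  "fingers": -1,
  "newtons": 15
}}

```text
time: 18.8
tool_pos: [0.4315, 0.2944, 0.0605]
tool_rot: [3.141, -0.0, 1.356]
contact_force: [0.1, -0.0, 4.2]
opening: 0.0619
grip_force: 15.0
```

```bash
python3 - <<'E'
from h import *
from cell import robot
o=robot.observe(); p=o["tool_pos"]; y=o["tool_rot"][2]; print(p,o["tool_rot"],o["opening"],o["grip_force"],o["contact_force"])
T=(.5937,-.0265,-.199); t=loc(.001,-.0142,T); print(t)
s=plan([p[0],p[1],.16],y); s=plan([*t,.2],1.372,s); s=plan([*t,.104],1.372,s); plan([*t,p[2]+.005],1.372,s)
E
```

```text
[0.43154444 0.29435489 0.06051561] [ 3.14086215e+00 -4.75974836e-04  1.35603626e+00] 0.061854250124694074 14.971025437116623 [ 0.05153984 -0.01807147  4.19706451]
(np.float64(0.5918730786134538), np.float64(-0.040617448715946525))
[0.0, 0.0, -0.99] [0.0, -0.0, -0.0] rows>=1.6
[-1.0, 0.78, -0.14] [-0.0, 0.0, -0.005] rows>=2.0
[-1.0, 0.75, -0.13] [0.0, 0.0, 0.0] rows>=2.0
[-0.95, 0.72, -0.13] [0.0, 0.0, 0.0] rows>=1.9
[0.0, -0.0, 0.96] [0.0, -0.0, -0.0] rows>=1.5
[-0.0, -0.0, 0.38] [0.0, 0.0, -0.0] rows>=0.6
```

Request:
{"api": "move_arm", "payload": {
  "motion": [
    [0,0,-0.3,0,0,0],
    [0,0,-0.7,0,0,0],
    [0,0,-1,0,0,0],
    [0,0,-1,0,0,0]
  ]
}}

```text
time: 19.3
tool_pos: [0.432, 0.2947, 0.1617]
tool_rot: [3.139, -0.002, 1.356]
contact_force: [-0.5, 0.1, -3.4]
opening: 0.062
grip_force: 15.0
```

Request:
{"api": "move_arm", "payload": {
  "motion": [
    [-0.5,0.4,-0.3,0,0,-0.005],
    [-1,0.78,-0.3,0,0,-0.005],
    [-1,0.78,-0.3,0,0,-0.005],
    [-1,0.78,-0.3,0,0,-0.005]
  ]
}}

```text
time: 19.8
tool_pos: [0.4853, 0.1795, 0.1886]
tool_rot: [-3.139, 0.001, 1.37]
contact_force: [-0.3, 1.3, -1.1]
opening: 0.0618
grip_force: 15.0
```

Request:
{"api": "move_arm", "payload": {
  "motion": [
    [-0.5,0.38,-0.1,0,0,0],
    [-1,0.75,-0.1,0,0,0],
    [-1,0.75,-0.1,0,0,0],
    [-1,0.75,-0.1,0,0,0]
  ]
}}

```text
time: 20.3
tool_pos: [0.5389, 0.0685, 0.1992]
tool_rot: [-3.139, -0.0, 1.373]
contact_force: [-0.6, -1.1, -1.5]
opening: 0.0621
grip_force: 15.0
```

Request:
{"api": "move_arm", "payload": {
  "motion": [
    [-0.4,0.3,0,0,0,0],
    [-0.8,0.6,0,0,0,0],
    [-0.93,0.72,0,0,0,0],
    [-0.93,0.72,0,0,0,0],
    [-0.93,0.72,0,0,0,0]
  ]
}}

```text
time: 20.92
tool_pos: [0.5913, -0.0362, 0.2]
tool_rot: [-3.14, -0.001, 1.374]
contact_force: [0.7, -0.2, -1.1]
opening: 0.062
grip_force: 15.0
```

```bash
python3 - <<'E'
from h import *
from cell import robot
T=np.array((.5937,-.0265,-.199))
o,c,P=wcloud(robot); p=o["tool_pos"]; print(p,o["tool_rot"],o["opening"],"local",toloc(p[None],T))
cv2.imwrite("pics/w4.png",c["image"][:,:,::-1])
q=P.reshape(-1,3);l=toloc(q,T); print(fit_tray(P))
m=(abs(l[:,0])<.025)&(abs(l[:,1])<.048)&(abs(q[:,2]-.0835)<.003); print("wide",m.sum(),np.percentile(l[m],[1,99],axis=0) if m.any() else "")
m=(abs(l[:,0])<.06)&(abs(l[:,1]+.014)<.04)&(abs(q[:,2]-p[2]-.0345)<.004); print("slim top",m.sum(),np.percentile(l[m],[1,99],axis=0) if m.any() else "")
E
```

```text
[ 0.59132284 -0.03616975  0.20002514] [-3.14042311e+00 -5.67483136e-04  1.37379356e+00] 0.06198127458400813 local [[-0.00041864 -0.00994885]]
(array([ 0.59346331, -0.02613687, -0.20017773]), np.float64(0.0010350292499092298), 1766, 1634)
wide 2694 [[-0.02464333  0.00641984]
 [ 0.02442947  0.04508936]]
slim top 4107 [[-0.04237323 -0.02503929]
 [ 0.04223752  0.00245763]]
```

View pics/w4.png

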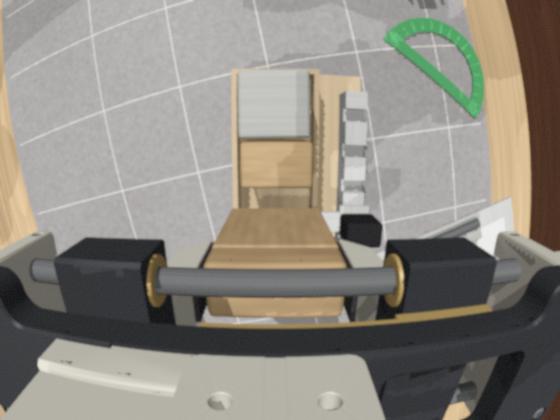

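The wrist view shows the slim box in the gripper at (275,250), the wide box at (275,165) and the tin at (275,105). I'll correct by 3 mm, descend part way and check.

Request:
{"api": "move_arm", "payload": {
  "motion": [
    [-0.03,0,0,0,0,0],
    [-0.03,0,0.15,0,0,0],
    [-0.03,0,0.35,0,0,0],
    [-0.03,0,0.5,0,0,0],
    [-0.03,0,0.5,0,0,0],
    [-0.03,0,0.5,0,0,0]
  ]
}}

```text
time: 21.72
tool_pos: [0.5918, -0.0413, 0.1506]
tool_rot: [3.141, 0.0, 1.372]
contact_force: [0.5, 0.7, -1.0]
opening: 0.0621
grip_force: 15.0
```

```bash
python3 - <<'E'
from h import *
from cell import robot
T=np.array((.5936,-.0264,-.199))
o,c,P=wcloud(robot); p=o["tool_pos"]; print(p,o["tool_rot"],"local",toloc(p[None],T))
q=P.reshape(-1,3);l=toloc(q,T)
m=(abs(l[:,0])<.025)&(abs(l[:,1])<.048)&(abs(q[:,2]-.0835)<.003); print("wide",m.sum(),np.percentile(l[m],[1,99],axis=0) if m.any() else "")
m=(abs(l[:,0])<.025)&(abs(l[:,1]+.014)<.04)&(abs(q[:,2]-p[2]-.0345)<.003); print("slim top",m.sum(),np.percentile(l[m],[1,99],axis=0) if m.any() else "")
E
```

```text
[ 0.59179719 -0.04133958  0.15057246] [3.14080793e+00 5.44809809e-05 1.37175470e+00] local [[ 0.00118617 -0.01500114]]
wide 3970 [[-0.0244885   0.00597908]
 [ 0.0244854   0.04490568]]
slim top 2977 [[-0.02446943 -0.02999866]
 [ 0.02446894 -0.00267624]]
```

Request:
{"api": "move_arm", "payload": {
  "motion": [
    [0.02,0,0.05,0,0,0],
    [0.02,0,0.2,0,0,0],
    [0.02,0,0.35,0,0,0],
    [0.02,0,0.45,0,0,0],
    [0.02,0,0.55,0,0,0],
    [0.02,0,0.65,0,0,0],
    [0.02,0,0.75,0,0,0],
    [0.02,0,0.82,0,0,0],
    [0.02,0,0.85,0,0,0],
    [0.02,0,0.85,0,0,0]
  ]
}}

```text
time: 23.02
tool_pos: [0.591, -0.0391, 0.0645]
tool_rot: [-3.139, 0.0, 1.372]
contact_force: [-4.8, 1.8, -3.2]
opening: 0.0619
grip_force: 15.0
```

There is a small sideways force, so I'll check the bridge footprint from the earlier cloud before releasing.

```bash
python3 - <<'E'
from h import *
from cell import robot
T=np.array((.5937,-.0265,-.199))
P=np.load("w2.npy"); q=P.reshape(-1,3);l=toloc(q,T)
m=(l[:,0]>.0)&(l[:,0]<.075)&(abs(l[:,1]+.036)<.03)&(abs(q[:,2]-.047)<.002); print("bridge",m.sum(),np.percentile(l[m],[2,98],axis=0))
o,c,P=wcloud(robot); p=o["tool_pos"]; print(p,o["tool_rot"],o["contact_force"],o["torque"],"local",toloc(p[None],T))
q=P.reshape(-1,3);l=toloc(q,T)
m=(abs(l[:,0])<.03)&(abs(l[:,1]+.014)<.025)&(abs(q[:,2]-p[2]-.0345)<.003); print("slim top",m.sum(),np.percentile(l[m],[1,99],axis=0),rect(q[m]),np.median(q[m,2]))
E
```

```text
bridge 290 [[ 0.02943053 -0.05354183]
 [ 0.07391084 -0.0262675 ]]
[ 0.59104061 -0.03912585  0.06447024] [-3.13949321e+00  1.24588049e-05  1.37178514e+00] [-4.76454616  1.84708505 -3.22913349] [ 0.27382604  0.83356226 -0.09501236] local [[-0.00011092 -0.01290241]]
slim top 3558 [[-0.02914898 -0.02793149]
 [ 0.02919722 -0.00052176]] [590.9 -40.4  28.4  60.   78.8] 0.09839478995025172
```

The bridge's inner end (x about 29–30 mm, y up to −26 mm) brushes the box corner. I'll nudge the box +y 3 mm and −x 2 mm, seat it and recheck.

Request:
{"api": "move_arm", "payload": {
  "motion": [
    [0,0,-0.03,0,0,0],
    [0,-0.02,-0.03,0,0,0],
    [0.03,-0.02,-0.03,0,0,0],
    [0.03,-0.02,-0.03,0,0,0],
    [0.03,-0.02,-0.01,0,0,0],
    [0.03,-0.02,0,0,0,0],
    [0.03,-0.02,0,0,0,0]
  ]
}}

```text
time: 23.95
tool_pos: [0.591, -0.0361, 0.0653]
tool_rot: [3.14, 0.0, 1.372]
contact_force: [-0.0, -0.0, -1.8]
opening: 0.0619
grip_force: 15.0
```

```bash
python3 - <<'E'
from h import *
from cell import robot
T=np.array((.5937,-.0265,-.199))
o,c,P=wcloud(robot); p=o["tool_pos"]; print(p,o["tool_rot"],o["contact_force"],o["torque"],"local",toloc(p[None],T))
q=P.reshape(-1,3);l=toloc(q,T)
m=(abs(l[:,0])<.035)&(abs(l[:,1]+.014)<.025)&(abs(q[:,2]-p[2]-.0345)<.003); print("slim top",m.sum(),np.percentile(l[m],[1,99],axis=0),np.median(q[m,2]))
m=(abs(l[:,0])<.025)&(abs(l[:,1])<.048)&(abs(q[:,2]-.0835)<.003); print("wide",m.sum(),np.percentile(l[m],[1,99],axis=0) if m.any() else "")
E
```

```text
[ 0.59099563 -0.03610509  0.06529129] [3.14034868e+00 6.13567318e-05 1.37184085e+00] [-0.01168128 -0.00621597 -1.79692659] [-0.00191654 -0.08054359 -0.01202586] local [[-0.00075218 -0.00995016]]
slim top 3701 [[-0.03166202 -0.0249109 ]
 [ 0.03021248  0.00241451]] 0.09919426904716114
wide 10115 [[-0.02444351  0.00207605]
 [ 0.02450549  0.045037  ]]
```

The side force is gone. I'll seat the box, release it and retract.

Request:
{"api": "move_arm", "payload": {
  "motion": [
    [0,0,0.012,0,0,0],
    [0,0,0.012,0,0,0]
  ]
}}

```text
time: 24.25
tool_pos: [0.591, -0.0361, 0.0645]
tool_rot: [3.14, 0.0, 1.372]
contact_force: [0.0, -0.8, 2.5]
opening: 0.062
grip_force: 15.0
```

Request:
{"api": "move_arm", "payload": {
  "motion": [
    [0,0,0,0,0,0],
    [0,0,0,0,0,0],
    [0,0,0,0,0,0],
    [0,0,-0.2,0,0,0],
    [0,0,-0.6,0,0,0],
    [0,0,-1,0,0,0],
    [0,0,-1,0,0,0]
  ],
  "fingers": 0.7
}}

```text
time: 25.12
tool_pos: [0.5924, -0.0363, 0.1675]
tool_rot: [3.134, -0.0, 1.372]
contact_force: [0.5, -0.0, -0.6]
opening: 0.0782
grip_force: 0.0
```

Request:
{"api": "move_arm", "payload": {
  "motion": [
    [-0.5,-0.5,-0.5,0,0,0],
    [-1,-1,-0.8,0,0,0],
    [-1,-1,-0.8,0,0,0],
    [-1,-1,-0.8,0,0,0]
  ]
}}

```text
time: 25.62
tool_pos: [0.4717, -0.1153, 0.2447]
tool_rot: [3.14, 0.001, 1.369]
contact_force: [-0.1, 0.6, -0.3]
opening: 0.078
grip_force: 0.0
```

Request:
{"api": "move_arm", "payload": {
  "motion": [
    [-0.5,-0.2,0,0,0,0],
    [-1,-0.2,0,0,0,0],
    [-1,-0.2,0,0,0,0],
    [-1,-0.2,0,0,0,0]
  ]
}}

```text
time: 26.12
tool_pos: [0.4336, -0.2075, 0.2429]
tool_rot: [-3.14, -0.001, 1.372]
contact_force: [0.3, -0.5, -0.1]
opening: 0.0779
grip_force: 0.0
```

```bash
python3 - <<'E'
from h import *
from cell import robot
o=robot.observe(); print(o["time"],o["tool_pos"])
ims=[]
for n,T in (("top",(.5916,-.0244,-.1988)),("scene",(.5938,-.0225,-.1976))):
    c=robot.read_camera(n); P=cloud(c); im=c["image"][:,:,::-1]
    x,y,w,h=(195,150,120,90) if n=="top" else (240,170,140,105)
    ims.append(cv2.resize(im[y:y+h,x:x+w],(400,300),interpolation=cv2.INTER_CUBIC))
    q=P.reshape(-1,3); l=toloc(q,np.array(T))
    for k,y0,y1,H,xc in (("cup",-.115,-.045,.078,0),("slim",-.045,.01,.099,0),("wide",-.01,.05,.084,0),("tin",.045,.115,.079,0),("knob",-.06,-.01,.092,.08)):
        m=(abs(l[:,0]-xc)<.036)&(l[:,1]>y0)&(l[:,1]<y1)&(abs(q[:,2]-H)<(.0028)); print(n,k,m.sum(),np.percentile(l[m]*1000,[1,99],axis=0).round(1).tolist() if m.any() else "",np.median(q[m,2]).round(4))
cv2.imwrite("pics/final.png",np.hstack(ims))
E
```

```text
26.125 [ 0.43363279 -0.20750699  0.24292537]
top cup 76 [[-29.4, -109.0], [26.5, -51.8]] 0.0782
top slim 196 [[-30.1, -25.1], [29.5, 1.9]] 0.0988
top wide 283 [[-28.5, 5.7], [31.0, 44.2]] 0.0838
top tin 411 [[-31.2, 48.9], [28.3, 106.7]] 0.0791
top knob 90 [[64.1, -45.3], [95.8, -22.2]] 0.0915
scene cup 105 [[-31.4, -108.2], [28.7, -52.0]] 0.0781
scene slim 166 [[-30.9, -24.8], [31.8, 2.0]] 0.0988
scene wide 252 [[-29.5, -4.9], [33.4, 44.7]] 0.0839
scene tin 368 [[-31.5, 49.1], [30.3, 107.5]] 0.0793
scene knob 88 [[63.3, -45.3], [98.5, -22.4]] 0.0919
```

View pics/final.png

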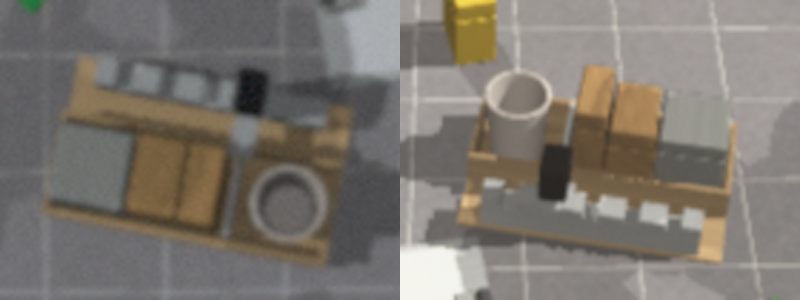

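The final views show the knob down in the notch next to the cup, with its top at 91.7 mm. Both boxes are upright on the tray floor between the divider and the tin, and the cup and tin are unmoved.

```bash
python3 -c "
from cell import robot
print(robot.hand_in())"
```

```text
the job is handed in; nothing more can be done
None
```

The job is handed in at about 26 s: the divider knob is fully down one notch towards the cup (about 2 mm off the notch centre, within its play), and both cardboard boxes stand upright beside the tin; the cup and tin are where they were, and I never went near the sharpener or the jar.

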